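Bolt the strongbox lid

TASK

Bolt the lid of the small grey strongbox: with one fingertip press the long spring catch on its top down and hold it down, and with the other fingertip push the bolt's upright thumb tab along until the bolt is fully home through the keeper on the lid, keeping the catch down all the way. Then take the hand away so that the catch springs up again and locks the bolt. Only press and push, without force; do not grip, lift or shift anything, and leave the things standing round the box where they are.

Things in the scene. Friction and masses are not known exactly. Their poses are not given: they have to be found in the camera images.
- strongbox: Grey steel box, 154 (x) x 240 (y) x 60 mm high, screwed to the bench. Origin: centre of its underside; z up; at most 0.45 rad of yaw. Its top carries bolt (line x = +29 mm, far from the robot) and catch (x = -29 mm, near), both along y. The bolt shoots to +y, through the keeper, a steel bridge on the closed lid at y = 63 mm. On the bolt line only the tab stands higher than 80 mm above the bench.
- catch_travel (a joint): Travel of the spring catch in m: 0 = up (its tooth blocks the bolt), 0.011 = pressed fully down on its stop. The bolt is free from about 0.008 on. Spring: 3.5 N to start, 7.4 N fully down; it comes up again by itself.
- catch: The catch: a long dark steel press plate, 32 (x) x 115 (y) x 6 mm, level, the same axes as the box; it goes straight down wherever it is pressed. Origin at the centre of its upper face: box frame x -29, y -32.5, z 100 mm when up, z 89 mm when pressed. It does not move along y, so a fingertip slides along it (box y from -90 to +25 mm) while the bolt is pushed.
- bolt_travel (a joint): Travel of the bolt in m: 0 = drawn back, 0.045 = fully home (end stop). A row of three dogs on the bolt meets the catch's tooth at about 3, 18 and 33 mm whenever the catch is up; past 43 mm the released catch springs up behind the last one. The bolt stays where it is left; it slides with about 2 N.
- bolt: The sliding bolt, a flat steel bar with an upright thumb tab, 32 (x) x 9 (y) mm, its rounded top 112 mm above the bench. Same axes as the box. Origin 4 mm under the middle of its top: box frame x 29, y -35 + bolt travel, z 108 mm. Its flat rear face (towards the box's -y) is the one to push; it is free from 85 mm above the bench upwards.
- tab_rear (a point): Middle of the tab's rear face, 98 mm above the bench; push here towards the box's +y.
- wax_tin: Bystander: small round tin, 50 mm wide, 30 mm high, on the bench beside the box. Origin under its centre.
- flux_bottle: Bystander: small bottle, 36 mm wide, 75 mm high, on the bench beside the box. Origin under its centre.
- tape: Bystander: roll of masking tape, 61 mm wide, 18 mm high, on the bench beside the box. Origin under its centre.

How it is judged:
On the way, in this order (a step that is already met when the one before it is completed fails the run):
1. a fingertip presses the catch down while the bolt is still drawn back (value of joint catch_travel above 0.0075 m and value of joint bolt_travel below 0.008 m and contact force between the fingers and catch above 1 N), for 0.1 s.
2. with the catch held down by one finger, the other pushes the bolt along by its tab (value of joint bolt_travel between 0.012 and 0.04 m and value of joint catch_travel above 0.006 m and contact force between the fingers and catch above 0.5 N and contact force between the fingers and bolt above 0.3 N), for 0.05 s.
3. the bolt is fully home (value of joint bolt_travel above 0.042 m), for 0.1 s.
At the end, for the whole second after the job is handed in: The bolt is fully home (at least 42 of its 45 mm), the catch is up again (within 2 mm), and the tin, the bottle and the tape roll are within 20 mm of where they were (value of joint bolt_travel above 0.042 m and value of joint catch_travel below 0.002 m and distance of each of wax_tin, flux_bottle, tape from where it was at the start of the episode below 0.02 m); the robot touches nothing.
It fails at once if the bolt is forced past the raised catch, or the catch is let up (less than 3 mm down) with the bolt part of the way (8 to 40 mm) (value of joint bolt_travel between 0.008 and 0.04 m and value of joint catch_travel below 0.003 m).
It fails at once if the tab or the catch is gripped or forced (more than 60 N from the fingers) instead of pushed (contact force between the fingers and bolt above 60 N or contact force between the fingers and catch above 60 N).
It fails at once if a thing standing round the box is shoved or lifted (20 mm) (distance of any of wax_tin, flux_bottle, tape from where it was at the start of the episode above 0.02 m).
It also fails if it takes over 40 s, if anything falls off the work surface, if the arm or the gripper's body presses on something with over 40 N, if the wrist force passes 120 N, or if a joint passes its speed limit or range.

ROBOT

A 7-joint arm with a two-finger parallel gripper is mounted at the origin on a cart in front of the work surface, level with it; the furniture and walls round the work are solid. World frame = base frame: x ahead of the robot, y to its left, z up, the work surface at z = 0. Lengths are in m, angles in rad, forces in N, time in s.
With the tool pointing down it reaches from about 0.425 to 0.875 m from the base axis. Payload 4.7 kg.
Tool frame: the origin (TCP) lies where the fingers leave the gripper's body, on its centre line; the fingertips stand 70 mm ahead of it and the grasp point (between the pads) lies 51 mm ahead of it; z points along the fingers, y is the line along which they close (so a half turn about z gives the same grasp; the last joint's range is limited). The gripper opens to 87 mm and grips with 3 to 60 N. Pads are 19 mm wide; open, the fingers measure 117 mm over their backs; the gripper's body (75 mm by 190 mm) begins 51 mm behind the grasp point.
Start: joints at [1.322, 0.321, -0.07, 1.45, 0.023, 1.371, -0.057], TCP at [0.169, -0.628, 0.292] pointing down, gripper open.
Joint ranges: [-2.86, 2.86], [-0.3, 2.09], [-1.38, 1.24], [0.06, 2.45], [-1.56, 4.7], [0.09, 2.05], [-2.69, 2.69]. Speed limits (rad/s): [2.57, 2.57, 3.14, 3.14, 3.14, 3.14, 3.14].

INTERFACE

Orientations are given as a rotation vector (axis times angle).
In Python, from bench import ctrl gives the robot as it stands.
- The arm moves only by the tool drive_tool, never from a script. Its argument "motion" is a list of rows, each a list of 3 entries, a list of its own where there are three numbers: the shift along the tool's x, y, z in cm, then the turn, a rotation vector about the tool's x, y, z in degrees, then the opening, from -1 (shut) to 1 (fully open). In form: [[[x, y, z], [ax, ay, az], claw], ...]. A call has 1 to 12 rows; each row shifts and turns the commanded pose from where the row before left it, along the tool's axes as they then stand; what a row does not reach is not made up. A row lasts 1/8 s, in which the tool goes at most 62.5 mm and 10.7 degrees, less where a joint would pass 70% of its speed; a pose out of reach is approached as far as the arm can. A call with a gripper value outside its range is refused whole. The fingers move at their own pace and stop on an object; "force" is the grip in N (left out, the last holds). Time passes only in rows, so rows that do not move let the fingers close. It gives the time, the measured TCP pose, the force, the opening and the grip force at its end, in the units of the state.
- ctrl.get_state(): the state, without advancing time (a new reading comes with each control period).
- ctrl.get_image(name): name is "side" or "top"; returns the picture (384x512x3 uint8, red, green, blue); there is no depth.
- ctrl.calibration(name): a dict with "K" (3x3 intrinsics, pixels), "origin" and "attitude" of the camera in the world. Camera axes: x right, y up, looking along -z (the intrinsics and any distortion apply to the point x, -y, -z); pixel columns grow to the right and rows downward; lengths in m; the calibration is good to about 2 mm. A picture is of the moment at which its call begins. calibration takes no time and is no camera call.
- ctrl.close_job(): hands the job in; it is judged then, once.
The state is a dict: "time": time; "joint_positions": joint angles; "qd": joint speeds; "joint_torque": joint torques, N m; "position": TCP position; "tool_rot": TCP orientation; "ft_force": force on the tool from outside, world axes, zero at the start; "torque": the same for the moment, N m; "grip_width": opening from 0.0 (shut) to 1.0 (fully open); "grip_force": force on a finger pad.
Only numpy, scipy, OpenCV 4.12 (cv2) and the standard library are available. Lean on these libraries where they do the work, as an engineer would, in place of code of your own. Each camera call takes 0.05 s, during which the arm holds its last target. There are 200 camera calls.

## Working session

There is one attempt and no reset: what is moved stays moved. The work goes in short steps, Python scripts to look and compute and a tool call to move; the robot and the scene stay as the last step left them, time stands still between calls to the robot, and variables do not carry over. Pictures are saved under pics/ and viewed, at most 10 in all, crops included, and the job is handed in when it is done.

Besides the shell and the picture viewer there is one more tool, called after ">>>" as name([rows], argument=value, ...), one row to a line, values as JSON. drive_tool: Moves the arm, as the interface text tells. Its arguments: {"type":"object","properties":{"motion":{"type":"array","items":{"type":"array"}},"force":{"type":"number"}},"required":["motion"]}

```bash
mkdir -p pics
python3 - <<'E'
from bench import ctrl
import cv2
s=ctrl.get_state();print(s)
for n in("top","side"):
    c=ctrl.calibration(n);print(n,c)
    cv2.imwrite(f"pics/{n}0.png",cv2.cvtColor(ctrl.get_image(n),cv2.COLOR_RGB2BGR))
E
```

```text
{'time': 0.0, 'joint_positions': array([ 1.32210086,  0.3218377 , -0.07009586,  1.45166642,  0.0225743 ,
        1.37078193, -0.0569179 ]), 'qd': array([-0.00019939, -0.00186171, -0.00106893,  0.00084452, -0.00040067,
       -0.00033572, -0.00020353]), 'joint_torque': array([-4.80410963e-04, -4.91285241e+01, -4.04358795e-01, -3.12526023e+01,
       -6.39502052e-02,  4.37814603e-02,  2.06691702e-04]), 'position': array([ 0.16872251, -0.62729199,  0.29115622]), 'tool_rot': array([-3.11264388e+00, -4.11392881e-01,  4.98319601e-04]), 'ft_force': array([-0.12822215,  0.49134913,  0.60688725]), 'torque': array([-0.03140568, -0.00247559,  0.02494691]), 'grip_force': 0.0, 'grip_width': 1.0007014637240588}
top {'K': array([[493.12142403,   0.        , 256.02166977],
       [  0.        , 493.12142403, 198.51515392],
       [  0.        ,   0.        ,   1.        ]]), 'origin': array([0.31491323, 0.03409337, 1.15184106]), 'attitude': array([ 0.13960004, -0.13838568, -1.56283062])}
side {'K': array([[352.68146132,   0.        , 254.53051926],
       [  0.        , 352.68146132, 192.54243844],
       [  0.        ,   0.        ,   1.        ]]), 'origin': array([ 0.31978768, -0.73146737,  0.4889561 ]), 'attitude': array([ 1.12148464, -0.15685415, -0.22556584])}
```

View pics/top0.png

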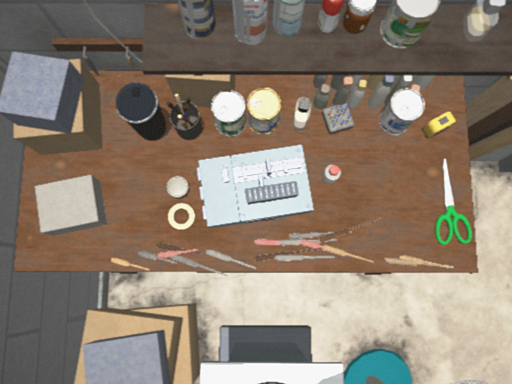

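View pics/side0.png

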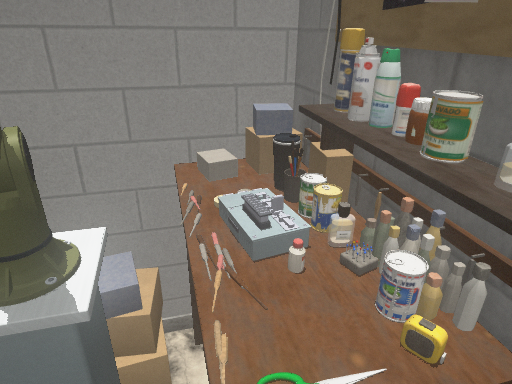

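The top view shows the box at about (256,186), the dark ribbed catch at (272,193), the bolt line at about y=168, the tin at (178,187), the tape at (181,216) and the bottle at (332,173). The side view shows the box at about (263,222). Next I'll zoom in on both.

```bash
cat > h.py <<'E'
import numpy as np, cv2
from scipy.spatial.transform import Rotation as R
from bench import ctrl
def cam(n):
    c=ctrl.calibration(n); return c["K"],c["origin"],R.from_rotvec(c["attitude"]).as_matrix()
def ray(n,u,v,z):
    K,o,A=cam(n); p=np.linalg.inv(K)@[u,v,1.]; d=A@(p*[1,-1,-1]); return o+d*(z-o[2])/d[2]
def proj(n,P):
    K,o,A=cam(n); q=(A.T@(np.asarray(P)-o))*[1,-1,-1]; q=K@q; return q[:2]/q[2]
E
python3 - <<'E'
import cv2
a=cv2.imread("pics/top0.png")[138:232,190:350];b=cv2.imread("pics/side0.png")[180:260,210:315]
a=cv2.resize(a,(800,470),interpolation=cv2.INTER_CUBIC);b=cv2.resize(b,(735,560),interpolation=cv2.INTER_CUBIC)
cv2.imwrite("pics/tz.png",a);cv2.imwrite("pics/sz.png",b)
E
```

```text
(no output)
```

View pics/tz.png

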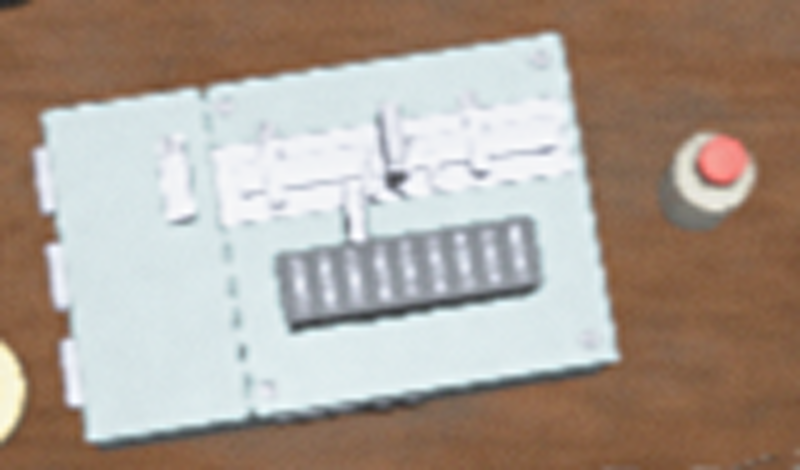

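View pics/sz.png

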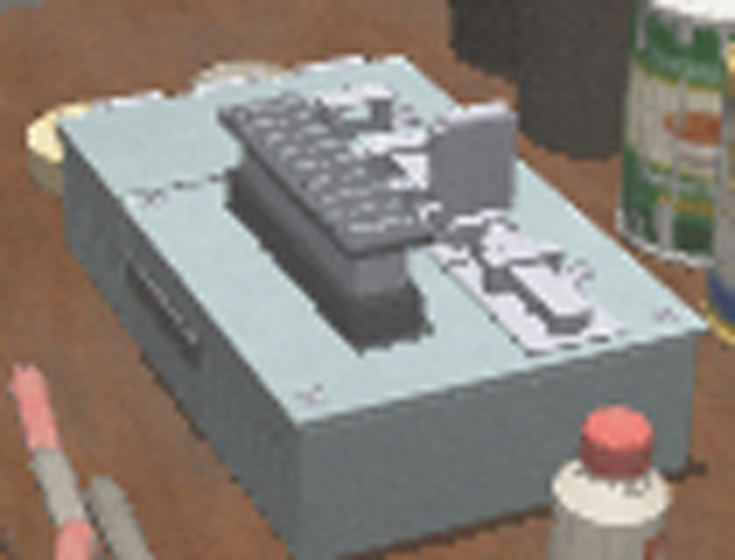

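Top crop: box corners at about (43,112), (560,33), (617,357) and (88,433), catch plate at (278,255)–(540,287), tab seen edge-on near (390,140). Side crop: tab rear face spans x 430–516, with its top at y≈108–125.

Run:
```python
from h import *
T=lambda x,y:((x+.5)/5-.5+190,(y+.5)/5-.5+138)
S=lambda x,y:((x+.5)/7-.5+210,(y+.5)/7-.5+180)
B=np.array([ray("top",*T(*p),.06) for p in[(43,112),(560,33),(617,357),(88,433)]])[:,:2]
C=np.array([ray("top",*T(*p),.1) for p in[(278,255),(530,217),(540,285),(292,322)]])[:,:2]
print(B.round(4),C.round(4))
for P in(B,C):
    print(P.mean(0),[np.linalg.norm(P[i]-P[i-1]).round(4) for i in range(4)])
    d=(P[0]-P[1])+(P[3]-P[2]); yaw=np.arctan2(-d[0],d[1]); print("yaw",yaw)
d=(B[0]-B[1])+(B[3]-B[2]); y1=np.arctan2(-d[0],d[1]);
d=(C[0]-C[1])+(C[3]-C[2]); y2=np.arctan2(-d[0],d[1]); yaw=(2*y1+y2)/3
M=R.from_euler("z",yaw).as_matrix()[:2,:2]
c1=B.mean(0);c2=C.mean(0)-M@[-.029,-.0325];print("ctr",c1,c2)
c=(c1+c2)/2
for n,q in(("tab",(.029,-.035,.112)),("catch",(-.029,-.0325,.1)),("catch-y end",(-.029,-.09,.1)),("corner",(-.077,-.12,.06))):
    w=np.r_[M@q[:2]+c,q[2]]; pt=proj("top",w);ps=proj("side",w)
    print(n,w.round(4),(pt-[190,138])*5+2,(ps-[210,180])*7+3)
for n,u,v,z in(("tin",178,187,.03),("tape",181,216,.018),("bottle",332,173,.075)):
    w=ray("top",u,v,z)[:2];print(n,w,M.T@(w-c))
print(yaw,c)
```

```text
[[ 0.5991  0.1675]
 [ 0.6373 -0.0688]
 [ 0.4869 -0.0925]
 [ 0.4518  0.1439]] [[ 0.525   0.0589]
 [ 0.5423 -0.0509]
 [ 0.5121 -0.0549]
 [ 0.4954  0.0526]]
[0.54377516 0.03752496] [np.float64(0.1492), np.float64(0.2394), np.float64(0.1522), np.float64(0.2389)]
yaw 0.15376171778068778
[0.51869834 0.00139127] [np.float64(0.0302), np.float64(0.1111), np.float64(0.0304), np.float64(0.1088)]
yaw 0.15493565878000923
ctr [0.54377516 0.03752496] [0.5423643  0.03795864]
tab [0.5771 0.0076 0.112 ] [396.39515987 132.16917103] [469.20912264 114.14857675]
catch [0.5194 0.0012 0.1   ] [410.64860338 268.04963474] [314.77806364 170.40275927]
catch-y end [ 0.5282 -0.0556  0.1   ] [541.18603687 248.57291168] [385.75555293 244.72084662]
corner [ 0.4854 -0.0927  0.06  ] [617.48731605 360.28334184] [285.80112114 426.44635311]
tin [0.54221474 0.21650524] [0.02660307 0.17677493]
tape [0.47600327 0.20933456] [-0.03992427  0.1798556 ]
bottle [ 0.56626029 -0.13463601] [-0.00355189 -0.17389449]
0.15415303144712825 [0.54306973 0.0377418 ]
```

```bash
cat >> h.py <<'E'
yaw=.1542; c0=np.array([.5431,.0377]); M=R.from_euler("z",yaw).as_matrix()[:2,:2]
def goal(bx,by,z): return np.r_[M@[bx,by]+c0,z]
def rep(bx,by,z,ydir=1):
    s=ctrl.get_state(); Rm=R.from_rotvec(s["tool_rot"])
    b=R.from_euler("z",yaw).as_matrix(); best=None
    for sg in(1,-1):
        Y=sg*b[:,0]; Z=np.array([0,0,-1.]); G=R.from_matrix(np.c_[np.cross(Y,Z),Y,Z]); r=(Rm.inv()*G)
        if best is None or r.magnitude()<best[0].magnitude(): best=(r,G)
    r,G=best; d=goal(bx,by,z)-s["position"]
    p=b.T@(s["position"]-np.r_[c0,0])
    print("t",s["time"],"pos",s["position"].round(4),"box",(p*1000).round(1),"f",(b.T@s["ft_force"]).round(1),"w",round(s["grip_width"],3))
    print("turn deg",np.degrees(r.as_rotvec()).round(2),"shift cm now",(Rm.inv().apply(d)*100).round(2),"after turn",(G.inv().apply(d)*100).round(2),"boxY in tool",G.inv().apply(b[:,1]).round(2))
    return s
E
python3 - <<'E'
from h import *
s=rep(0,-.058,.22); print(R.from_rotvec(s["tool_rot"]).as_matrix().round(3)); print("shelf x if z=.35:",ray("top",256,75,.35))
E
```

```text
t 0.1 pos [ 0.1687 -0.6273  0.2913] box [-472.1 -599.6  291.3] f [ 0.7 -0.1 -0.3] w 0.998
turn deg [-9.000e-02 -7.000e-02 -8.377e+01] shift cm now [ 52.8  -48.71   7.2 ] after turn [54.16 47.21  7.13] boxY in tool [1. 0. 0.]
[[ 0.966  0.26  -0.001]
 [ 0.26  -0.966  0.002]
 [-0.    -0.002 -1.   ]]
shelf x if z=.35: [0.6754211  0.03577738 0.35      ]
```

>>> drive_tool([
  [[5.8,-0.3,0],[0,0,-5.6],0],
  [[5.8,-0.6,0],[0,0,-5.6],0],
  [[5.8,-0.6,0],[0,0,-5.6],0],
  [[5.8,-0.6,0],[0,0,-5.6],0],
  [[5.8,-0.6,0],[0,0,-5.6],0],
  [[5.8,-0.6,0],[0,0,-5.6],0],
  [[5.8,-0.6,0],[0,0,-5.6],0],
  [[5.8,-0.6,0],[0,0,-5.6],0],
  [[5.5,-0.6,0],[0,0,-5.6],0],
  [[5,-0.6,0],[0,0,-5.6],0],
  [[4.5,-0.6,0],[0,0,-5.6],0],
  [[0,0,0],[0,0,0],0],
])

```text
time: 1.6
position: [0.5629, -0.1861, 0.2922]
tool_rot: [-2.455, -1.958, -0.002]
ft_force: [-0.3, -0.6, 0.3]
grip_width: 0.501
grip_force: 0.0
```

```bash
python3 -c "
from h import *
rep(0,-.058,.2)"
```

```text
t 1.6 pos [ 0.5629 -0.1861  0.2922] box [ -14.8 -224.2  292.2] f [-0.4 -0.6  0.3] w 0.501
turn deg [ 1.000e-02 -1.200e-01 -2.167e+01] shift cm now [15.97 -4.76  9.26] after turn [16.62  1.48  9.22] boxY in tool [1. 0. 0.]
```

>>> drive_tool([
  [[0,0,0],[0,0,-7.2],0],
  [[0,0,0],[0,0,-7.2],0],
  [[0,0,0],[0,-0.1,-7.3],0],
  [[4.2,0.4,0],[0,0,0],0],
  [[4.2,0.4,0],[0,0,0],0],
  [[4.2,0.4,2.3],[0,0,0],0],
  [[4.0,0.3,2.3],[0,0,0],0],
  [[0,0,2.3],[0,0,0],0],
  [[0,0,2.3],[0,0,0],0],
  [[0,0,0],[0,0,0],0],
])

```text
time: 2.85
position: [0.5512, -0.0267, 0.1979]
tool_rot: [-2.054, -2.374, 0.006]
ft_force: [0.3, -0.1, 0.6]
grip_width: 0.503
grip_force: 0.0
```

Run:
```python
from h import *
rep(0,-.058,.17)
for n,(a,b,c,d),f in(("top",(138,232,190,350),5),("side",(140,260,200,340),5)):
    im=cv2.cvtColor(ctrl.get_image(n),cv2.COLOR_RGB2BGR)[a:b,c:d]
    cv2.imwrite(f"pics/{n}1.png",cv2.resize(im,None,fx=f,fy=f,interpolation=cv2.INTER_CUBIC))
```

```text
t 2.85 pos [ 0.5512 -0.0267  0.1979] box [ -1.9 -64.9 197.9] f [ 0.3 -0.1  0.6] w 0.503
turn deg [-0.26  0.06 -0.58] shift cm now [0.69 0.2  2.79] after turn [0.69 0.19 2.79] boxY in tool [1. 0. 0.]
```

View pics/side1.png

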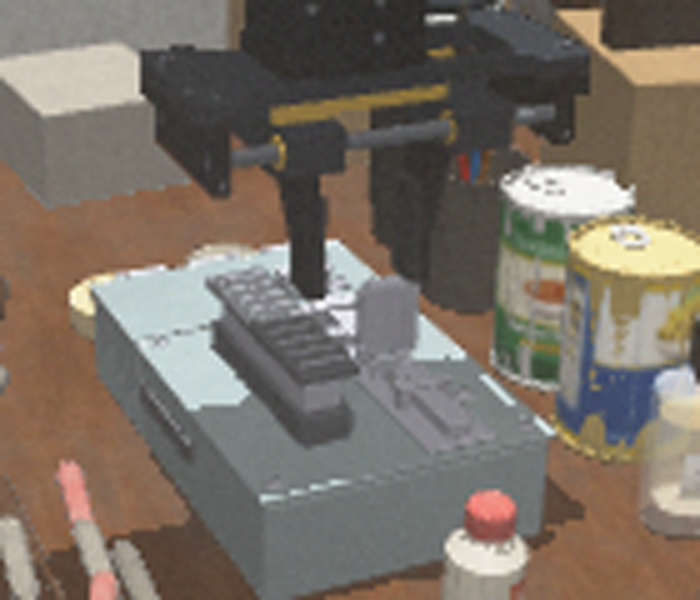

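The side view shows the near fingertip at about (312,297), above the catch plate (205–355, 270–380), and the tab at (388,315). I'll check the fingertips against projections.

Run:
```python
from h import *
s=ctrl.get_state()
Rm=R.from_rotvec(s["tool_rot"])
f=lambda w:((proj("side",w)-[200,140])*5+2).round(0)
for o in((0,-.029,.07),(0,.029,.07),(0,-.029,0),(0,.029,0)): print("tip",o,f(s["position"]+Rm.apply(o)))
for b in((-.029,-.09,.1),(-.029,.025,.1),(.029,-.035,.112),(-.077,-.12,.06),(.077,-.12,.06)): print("box",b,f(goal(*b)))
```

```text
tip (0, -0.029, 0.07) [303. 293.]
tip (0, 0.029, 0.07) [415. 272.]
tip (0, -0.029, 0) [306. 151.]
tip (0, 0.029, 0) [422. 134.]
box (-0.029, -0.09, 0.1) [325. 375.]
box (-0.029, 0.025, 0.1) [229. 274.]
box (0.029, -0.035, 0.112) [385. 281.]
box (-0.077, -0.12, 0.06) [254. 505.]
box (0.077, -0.12, 0.06) [553. 435.]
```

View pics/top1.png

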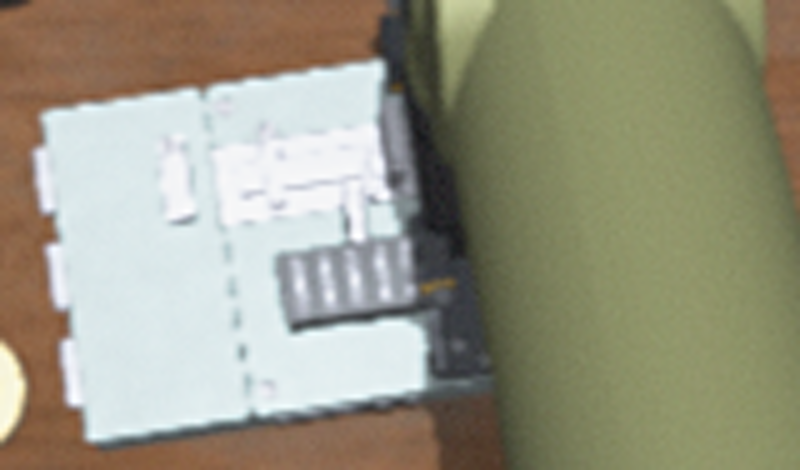

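The tips project within 2 px of where they appear, and the tab has the same offset. Tip-to-tab clearance is about 16 mm in y, so I can descend.

>>> drive_tool([
  [[0.2,0.2,1.0],[-0.2,0,-0.6],0],
  [[0,0,1.0],[0,0,0],0],
  [[0,0,0.5],[0,0,0],0],
  [[0,0,0],[0,0,0],0],
  [[0,0,0],[0,0,0],0],
])

```text
time: 3.58
position: [0.5545, -0.0233, 0.1751]
tool_rot: [2.039, 2.385, 0.002]
ft_force: [0.1, -0.7, 0.9]
grip_width: 0.501
grip_force: 0.0
```

>>> drive_tool([
  [[0,0,0.4],[0,0,0],0],
  [[0,0,0.2],[0,0,0],0],
  [[0,0,0],[0,0,0],0],
  [[0,0,0],[0,0,0],0],
])

```text
time: 4.08
position: [0.5545, -0.0233, 0.1693]
tool_rot: [2.039, 2.385, 0.002]
ft_force: [-0.3, -0.5, 2.3]
grip_width: 0.504
grip_force: 1.4
```

>>> drive_tool([
  [[0,0,0.4],[0,0,0],0],
  [[0,0,0],[0,0,0],0],
  [[0,0,0],[0,0,0],0],
])

```text
time: 4.45
position: [0.5546, -0.0233, 0.1651]
tool_rot: [2.039, 2.385, 0.003]
ft_force: [0.6, -0.1, 4.0]
grip_width: 0.5
grip_force: 2.1
```

```bash
python3 -c "
from h import *
rep(0,-.058,.16)"
```

```text
t 4.45 pos [ 0.5546 -0.0233  0.1651] box [  2.  -62.  165.1] f [ 0.5 -0.2  4. ] w 0.5
turn deg [0.22 0.11 0.12] shift cm now [ 0.4  -0.2   0.51] after turn [ 0.4  -0.2   0.51] boxY in tool [1. 0. 0.]
```

>>> drive_tool([
  [[0,0,0.4],[0,0,0],0],
  [[0,0,0],[0,0,0],0],
  [[0,0,0],[0,0,0],0],
])

```text
time: 4.82
position: [0.5545, -0.0233, 0.1613]
tool_rot: [2.039, 2.385, 0.002]
ft_force: [0.7, -0.2, 6.2]
grip_width: 0.504
grip_force: 2.8
```

>>> drive_tool([
  [[0,0,0.1],[0,0,0],0],
  [[0,0,0],[0,0,0],0],
  [[0,0,0],[0,0,0],0],
])

```text
time: 5.2
position: [0.5546, -0.0233, 0.1604]
tool_rot: [2.039, 2.385, 0.002]
ft_force: [-0.5, 0.6, 5.9]
grip_width: 0.502
grip_force: 3.0
```

>>> drive_tool([
  [[0,0,0.1],[0,0,0],0],
  [[0,0,0],[0,0,0],0],
  [[0,0,0],[0,0,0],0],
])

```text
time: 5.58
position: [0.5546, -0.0233, 0.1594]
tool_rot: [2.039, 2.385, 0.002]
ft_force: [-0.5, 0.0, 5.8]
grip_width: 0.499
grip_force: 3.1
```

>>> drive_tool([
  [[0,0,0.1],[0,0,0],0],
  [[0,0,0],[0,0,0],0],
  [[0,0,0],[0,0,0],0],
])

```text
time: 5.95
position: [0.5546, -0.0233, 0.1591]
tool_rot: [2.038, 2.385, 0.002]
ft_force: [-1.7, -0.7, 9.9]
grip_width: 0.498
grip_force: 5.0
```

The force jump shows the catch is on its stop. Now I push along the box's +y, which is tool x.

>>> drive_tool([
  [[0.4,0,0],[0,0,0],0],
  [[0.4,-0.1,0],[0,0,0],0],
  [[0.3,0,0],[0,0,0],0],
  [[0.3,0,0],[0,0,0],0],
  [[0.3,0,0],[0,0,0],0],
  [[0,0,0],[0,0,0],0],
])

```text
time: 6.7
position: [0.5521, -0.0095, 0.1592]
tool_rot: [2.037, 2.38, 0.0]
ft_force: [0.1, -5.4, 7.9]
grip_width: 0.503
grip_force: 4.4
```

```bash
python3 -c "
from h import *
rep(0,-.004,.159)"
```

```text
t 6.7 pos [ 0.5521 -0.0095  0.1592] box [  1.7 -48.1 159.2] f [-0.7 -5.3  7.9] w 0.503
turn deg [0.34 0.38 0.04] shift cm now [ 4.41 -0.16 -0.01] after turn [ 4.41 -0.17  0.02] boxY in tool [1. 0. 0.]
```

>>> drive_tool([
  [[0.3,0,0],[0,0,0],0],
  [[0.3,0,0],[0,0,0],0],
  [[0,0,0],[0,0,0],0],
])

```text
time: 7.08
position: [0.5513, -0.0044, 0.1592]
tool_rot: [2.037, 2.379, -0.001]
ft_force: [1.1, -6.5, 8.1]
grip_width: 0.497
grip_force: 4.7
```

>>> drive_tool([
  [[0.3,0,0],[0,0,0],0],
  [[0.3,0,0],[0,0,0],0],
  [[0.3,0,0],[0,0,0],0],
  [[0.3,0,0],[0,0,0],0],
  [[0.3,0,0],[0,0,0],0],
  [[0.3,0,0],[0,0,0],0],
  [[0,0,0],[0,0,0],0],
])

```text
time: 7.95
position: [0.5485, 0.0133, 0.1592]
tool_rot: [2.037, 2.379, -0.001]
ft_force: [1.0, -6.4, 9.0]
grip_width: 0.499
grip_force: 4.9
```

```bash
python3 -c "
from h import *
rep(0,-.004,.159)"
```

```text
t 7.95 pos [0.5485 0.0133 0.1592] box [  1.6 -25.  159.2] f [-0.  -6.5  9. ] w 0.499
turn deg [0.32 0.45 0.01] shift cm now [ 2.1  -0.16  0.01] after turn [ 2.1  -0.16  0.02] boxY in tool [1. 0. 0.]
```

>>> drive_tool([
  [[0.3,0,0],[0,0,0],0],
  [[0.3,0,0],[0,0,0],0],
  [[0.3,0,0],[0,0,0],0],
  [[0.3,0,0],[0,0,0],0],
  [[0.3,0,0],[0,0,0],0],
  [[0.2,0,0],[0,0,0],0],
  [[0,0,0],[0,0,0],0],
])

```text
time: 8.82
position: [0.5458, 0.0301, 0.1592]
tool_rot: [2.038, 2.379, -0.001]
ft_force: [0.4, -7.3, 9.5]
grip_width: 0.504
grip_force: 4.8
```

>>> drive_tool([
  [[0.15,0,0],[0,0,0],0],
  [[0.15,0,0],[0,0,0],0],
  [[0,0,0],[0,0,0],0],
])

```text
time: 9.2
position: [0.5453, 0.0329, 0.1591]
tool_rot: [2.038, 2.379, -0.002]
ft_force: [0.7, -8.0, 9.9]
grip_width: 0.494
grip_force: 4.9
```

```bash
python3 -c "
from h import *
rep(0,-.004,.159)"
```

```text
t 9.2 pos [0.5453 0.0329 0.1591] box [  1.5  -5.1 159.1] f [-0.6 -8.   9.9] w 0.494
turn deg [ 0.31  0.45 -0.01] shift cm now [ 0.11 -0.15  0.01] after turn [ 0.11 -0.15  0.01] boxY in tool [1. 0. 0.]
```

Near the stop, so I continue in small steps until the force rises.

>>> drive_tool([
  [[0.15,0,0],[0,0,0],0],
  [[0.1,0,0],[0,0,0],0],
  [[0,0,0],[0,0,0],0],
])

```text
time: 9.57
position: [0.5451, 0.0345, 0.1591]
tool_rot: [2.038, 2.377, -0.003]
ft_force: [0.3, -9.1, 9.6]
grip_width: 0.5
grip_force: 5.6
```

>>> drive_tool([
  [[0.1,0,0],[0,0,0],0],
  [[0,0,0],[0,0,0],0],
])

```text
time: 9.82
position: [0.5451, 0.0347, 0.1592]
tool_rot: [2.038, 2.376, -0.004]
ft_force: [0.7, -10.7, 10.3]
grip_width: 0.5
grip_force: 6.2
```

>>> drive_tool([
  [[0.1,0,0],[0,0,0],0],
  [[0,0,0],[0,0,0],0],
])

```text
time: 10.07
position: [0.545, 0.0348, 0.1592]
tool_rot: [2.039, 2.375, -0.005]
ft_force: [0.2, -11.3, 9.8]
grip_width: 0.501
grip_force: 6.9
```

The push stalled at box y ≈ -3.3 with the force rising, so the bolt is on its end stop. I back off and lift.

>>> drive_tool([
  [[-0.4,0,0],[0,0,0],0],
  [[-0.4,0,0],[0,0,0],0],
  [[0,0,-0.5],[0,0,0],0],
  [[0,0,-1],[0,0,0],0],
  [[0,0,-2],[0,0,0],0],
  [[0,0,-3],[0,0,0],0],
  [[-3,0,-3],[0,0,0],0],
  [[-5,0,-2],[0,0,0],0],
  [[-5,0,0],[0,0,0],0],
  [[-5,0,0],[0,0,0],0],
  [[-5,0,0],[0,0,0],0],
  [[0,0,0],[0,0,0],0],
])

```text
time: 11.58
position: [0.5785, -0.1999, 0.2729]
tool_rot: [2.049, 2.377, -0.002]
ft_force: [0.7, 0.5, -0.5]
grip_width: 0.499
grip_force: 0.0
```

Run:
```python
from h import *
rep(0,-.004,.159)
for n,(a,b,c,d),f in(("top",(138,232,190,350),5),("side",(170,260,200,340),5)):
    im=cv2.cvtColor(ctrl.get_image(n),cv2.COLOR_RGB2BGR)[a:b,c:d]
    cv2.imwrite(f"pics/{n}2.png",cv2.resize(im,None,fx=f,fy=f,interpolation=cv2.INTER_CUBIC))
for y in(-.035,.007,.010): print(((proj("top",goal(.029,y,.112))-[190,138])*5+2).round(),((proj("side",goal(.029,y,.112))-[200,170])*5+2).round())
```

```text
t 11.575 pos [ 0.5785 -0.1999  0.2729] box [  -1.5 -240.2  272.9] f [ 0.7  0.4 -0.5] w 0.499
turn deg [ 0.06  0.18 -0.36] shift cm now [ 2.365e+01 -1.000e-02  1.132e+01] after turn [23.62  0.15 11.39] boxY in tool [1. 0. 0.]
[396. 132.] [385. 131.]
[301. 146.] [348.  98.]
[294. 147.] [345.  96.]
```

View pics/side2.png

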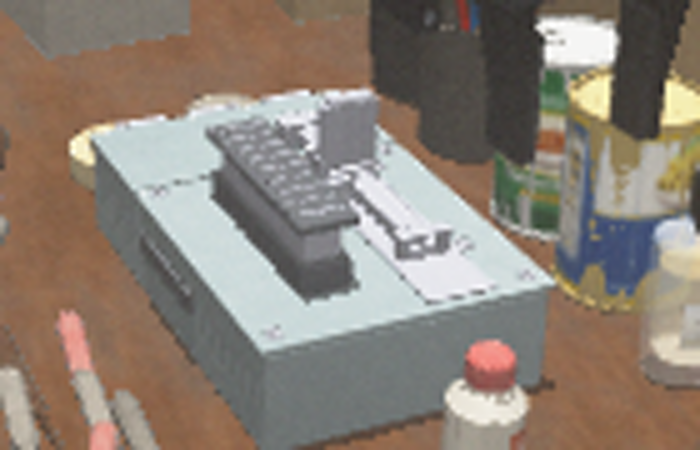

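View pics/top2.png

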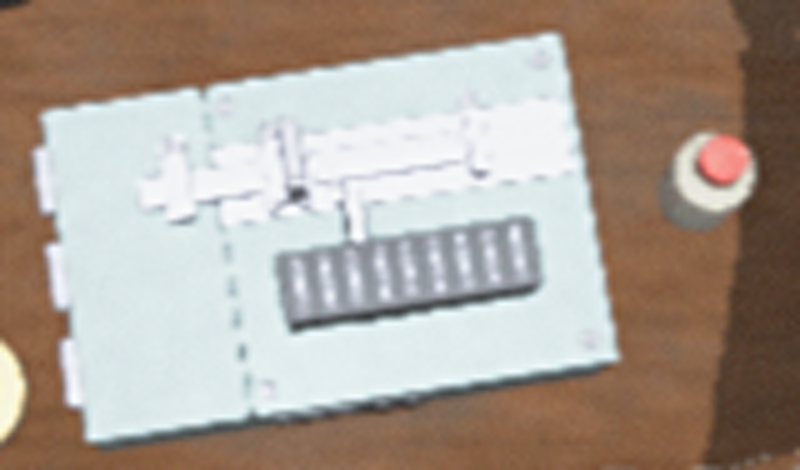

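The tab moved from (390,140) to (289,155) in the top crop, which is 45 mm. The bolt is through the keeper, the catch is back at its raised position, and the bottle hasn't moved.

```bash
python3 -c "
from bench import ctrl
print(ctrl.close_job())"
```

```text
the job is handed in; nothing more can be done
None
```

The bolt is fully home through the keeper, the catch has sprung up behind it, the hand is clear of the box, and the job is handed in; no verdict came back.

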